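Fetch the tall board from behind the glue and the tin

ROBOT

A 6-joint arm with a two-finger parallel gripper is mounted at the origin on the work surface. World frame = base frame: x ahead of the robot, y to its left, z up, the work surface at z = 0. Lengths are in m, angles in rad, forces in N, time in s.
With the tool pointing down it reaches from about 0.325 to 0.9 m from the base axis. Payload 3.5 kg.
Tool frame: the origin (TCP) lies at the very end of the fingers, on their centre line; the grasp point (between the pads) lies 19 mm behind it (pinch_z is the z of the grasp point in the tool frame, in m); z points along the fingers, y is the line along which they close (so a half turn about z gives the same grasp; the last joint's range is limited). The gripper opens to 85 mm and grips with 20 to 120 N. Pads are 22 mm wide; open, the fingers measure 114 mm over their backs; the gripper's body (76 mm by 85 mm) begins 54 mm behind the grasp point. The pads swing forward as they close: fully open they stand 13 mm farther back than shut.
Start: joints at [-1.326, 0.276, -0.026, 1.268, 0, 1.467], TCP at [0.213, -0.588, 0.231] pointing down, gripper open.
Joint ranges: [-3.12, 3.12], [-0.85, 1.88], [-1.08, 1.24], [-1.95, 2.15], [-1.57, 1.53], [-3.14, 3.14]. Speed limits (rad/s): [2.57, 2.57, 3.14, 3.14, 3.14, 3.14].

INTERFACE

Orientations are given as [roll, pitch, yaw] about the fixed x, y, z axes, in that order (R = Rz(yaw) Ry(pitch) Rx(roll)).
In Python, from plant import * gives the robot as it stands. The module is installed in compiled form; this text tells all that it offers.
- The arm moves only by the tool arm_command, never from a script. Its argument "plan" is a list that holds one entry, the list of rows, each a list of 5 numbers: the opening, from 0 (shut) to 1 (fully open), then the shift along the tool's x, y, z in mm, then the turn about the tool's z in rad. In form: [[[jaw, dx, dy, dz, roll], ...]]. A call has 1 to 5 rows; each row shifts and turns the commanded pose from where the row before left it, along the tool's axes as they then stand; what a row does not reach is not made up. A row lasts 1/10 s, in which the tool goes at most 50 mm and 8.59 degrees, less where a joint would pass 70% of its speed; a pose out of reach is approached as far as the arm can. A call is refused whole if a number of a shift passes 50 or a number of a turn 0.15, either way. A call with a gripper value outside its range is refused whole. The fingers move at their own pace and stop on an object; "grip_force" is the grip in N (left out, the last holds). Time passes only in rows, so rows that do not move let the fingers close. It gives the time, the measured TCP pose, the force, the opening and the grip force at its end, in the units of the state.
- read_state(): the state, without advancing time (a new reading comes with each control period).
- get_image(name): name is "scene" or "side" or "wrist"; returns the picture (400x640x3 uint8, blue, green, red); there is no depth.
- camera_info(name): a dict with "intrinsics" (3x3 intrinsics, pixels), "dist" ([k1, k2, p1, p2, k3] as OpenCV has them; the pictures are not rectified), "R" (3x3) and "t" (3): a world point X has camera coordinates R X + t; the wrist camera has in their place "tool_from_camera" (4x4, takes a point from camera to tool coordinates, whose origin is the TCP and whose axes are the flange's). Camera axes: x right, y down, z forward; pixel columns grow to the right and rows downward; lengths in m; the calibration is good to about 2 mm. A picture is of the moment at which its call begins: read the wrist's pose just before it. camera_info takes no time and is no camera call.
- hand_in(): hands the job in; it is judged then, once.
The state is a dict: "clock": time; "qpos": joint angles; "joint_vel": joint speeds; "tau": joint torques, N m; "ee_pos": TCP position; "tool_rot": TCP orientation; "contact_force": force on the tool from outside, world axes, zero at the start; "moment": the same for the moment, N m; "grip_width": finger opening in m; "finger_force": force on a finger pad.
Only numpy, scipy, OpenCV 4.12 (cv2) and the standard library are available. Lean on these libraries where they do the work, as an engineer would, in place of code of your own. Each camera call takes 0.05 s, during which the arm holds its last target. There are 200 camera calls.

TASK

The tall plywood board leaning at the back of the wooden rack is needed in the glue-up stand. First move the glue bottle and the square tin that stand in its way, upright, onto the side tray; then draw the tall board out without toppling the short board leaning in front of it, and lean it against the fence of the stand just as it leaned in the rack, about centred along the stand. Only then put the bottle back upright in the middle of the round rubber mat and the tin back upright in the middle of the square rubber mat.

Things in the scene. Friction and masses are not known exactly. Their poses are not given: they have to be found in the camera images.
- rack: Fixed wooden rack: pale base board 200 (x) by 240 (y) mm, 12 mm thick, with an upright dark wooden fence 18 mm thick along its far (+x) edge. Origin: centre of the underside. The fence's front face is at x = +80 mm and its top 82 mm above the table (70 mm above the base). The two boards lean on the fence, the two black rubber mats lie on the base in front of them, and a pencil lies along the front edge.
- mat_round: Round black rubber mat, 82 mm across, 4 mm thick, fixed on the rack's base (so its top is 16 mm above the table); home of the glue bottle. Origin: centre of its underside. The two mats lie side by side along the rack's y, 124 mm apart; which is left or right varies.
- mat_square: Square black rubber mat, 82 by 82 mm, 4 mm thick, fixed on the rack's base (top 16 mm above the table); home of the tin. Origin: centre of its underside.
- bottle: White round glue bottle: straight body 54 mm across up to 85 mm, tapering to a nozzle tip at 116 mm; about 0.14 kg. Origin: centre of the underside, z up. Starts standing on the round mat.
- tin: Bare metal tin of square section, 54 by 54 mm and 88 mm high, with a black cap 30 mm across on top (100 mm overall); about 0.2 kg. Origin: centre of the underside, x and y square to its sides, z up. Starts standing on the square mat.
- tall_board: The tall plywood board, 10 mm thick (its x), 140 mm wide (its y), 140 mm high (its z); about 0.12 kg. Origin: centre of its bottom edge face. Starts leaning back (top towards the rack's +x) about 0.3 rad from vertical against the rack's fence, origin at about x = +53 mm in the rack, behind the short board, above which its top 55 mm stand free, front and back.
- short_board: The short plywood board, 10 mm thick (its x), 100 mm wide (its y), 85 mm high (its z); about 0.05 kg. Origin: centre of its bottom edge face. Leans flat on the front of the tall board at the same angle; it stays in the rack, and sinks back onto the fence when the tall board is drawn up and away. Light and only leaning: a jerk of the tall board towards it can tip it forwards.
- tray: Fixed, empty, pale wooden side tray, 150 (x) by 210 (y) mm outside, rim 14 mm high and 6 mm thick, inner floor 6 mm above the table. Origin: centre of the underside.
- stand: Fixed glue-up stand: grey base 130 (x) by 190 (y) mm, 12 mm thick, with an upright dark steel fence across it (front face at x = +30 mm, 18 mm thick, top 82 mm above the table, 70 mm above the base) and a lip 8 mm high in front (its far side at x = -30 mm). A board stands with its foot on the base between lip and fence and leans back (top towards +x) on the fence's front top edge; at 0.3 rad lean the middle of its foot is at about x = +3 mm. Origin: centre of the underside.
Things that resemble listed ones, but are neither listed nor needed, are in the scene too. Leave any pink or turquoise look-alike of the tall_board alone. What is shaped like the tin but red is not meant.

How it is judged:
On the way, in this order (a step that is already met when the one before it is completed fails the run):
1. the bottle and the tin both stand upright on the tray while the tall board still leans in the rack (x of bottle in the frame of tray between -0.065 and 0.065 m and y of bottle in the frame of tray between -0.095 and 0.095 m and z of bottle in the frame of tray between 0 and 0.012 m and angle between each of bottle, tin's own z axis and vertical below 0.12 rad and linear speed of each of bottle, tin below 0.03 m/s and x of tin in the frame of tray between -0.065 and 0.065 m and y of tin in the frame of tray between -0.095 and 0.095 m and z of tin in the frame of tray between 0 and 0.012 m and contact force between the fingers and bottle below 0.1 N and contact force between the fingers and tin below 0.1 N and distance of tall_board from where it was at the start of the episode below 0.03 m), for 0.2 s.
2. the tall board leans, released, on the stand while the bottle and the tin still stand on the tray and the short board leans in the rack (x of tall_board in the frame of stand between -0.025 and 0.03 m and y of tall_board in the frame of stand between -0.02 and 0.02 m and z of tall_board in the frame of stand between 0.008 and 0.02 m and angle between tall_board's own z axis and vertical between 0.06 and 0.55 rad and angle between the y axis of tall_board and the y axis of stand, either way round below 0.17 rad and linear speed of each of tall_board, short_board below 0.02 m/s and contact force between the fingers and tall_board below 0.1 N and x of short_board in the frame of rack between 0.005 and 0.075 m and y of short_board in the frame of rack between -0.04 and 0.04 m and z of short_board in the frame of rack between 0.007 and 0.025 m and angle between short_board's own z axis and vertical below 0.7 rad and x of bottle in the frame of tray between -0.065 and 0.065 m and y of bottle in the frame of tray between -0.095 and 0.095 m and z of bottle in the frame of tray between 0 and 0.012 m and angle between each of bottle, tin's own z axis and vertical below 0.12 rad and linear speed of each of bottle, tin below 0.03 m/s and x of tin in the frame of tray between -0.065 and 0.065 m and y of tin in the frame of tray between -0.095 and 0.095 m and z of tin in the frame of tray between 0 and 0.012 m), for 0.2 s.
At the end, for the whole second after the job is handed in: Tall board leans on the stand's fence (0.06 to 0.55 rad), foot between lip and fence, centred to 20 mm, square to 0.17 rad; bottle upright within 15 mm of the round mat's centre, tin likewise on the square mat; short board still leans in the rack (tilt under 0.7 rad); all released, at rest (x of tall_board in the frame of stand between -0.025 and 0.03 m and y of tall_board in the frame of stand between -0.02 and 0.02 m and z of tall_board in the frame of stand between 0.008 and 0.02 m and angle between tall_board's own z axis and vertical between 0.06 and 0.55 rad and angle between the y axis of tall_board and the y axis of stand, either way round below 0.17 rad and linear speed of each of tall_board, bottle, tin, short_board below 0.02 m/s and contact force between the fingers and tall_board below 0.1 N and horizontal distance between bottle and mat_round below 0.015 m and z of bottle in the frame of mat_round between 0 and 0.008 m and angle between each of bottle, tin's own z axis and vertical below 0.1 rad and horizontal distance between tin and mat_square below 0.015 m and z of tin in the frame of mat_square between 0 and 0.008 m and x of short_board in the frame of rack between 0.005 and 0.075 m and y of short_board in the frame of rack between -0.04 and 0.04 m and z of short_board in the frame of rack between 0.007 and 0.025 m and angle between short_board's own z axis and vertical below 0.7 rad); the robot touches nothing.
It fails at once if the short board topples or leaves the rack (angle between short_board's own z axis and vertical above 0.9 rad or z of short_board in the frame of rack above 0.06 m or x of short_board in the frame of rack below -0.02 m).
It fails at once if the bottle or the tin is tipped over (angle between any of bottle, tin's own z axis and vertical above 0.7 rad).
It also fails if it takes over 134 s, if anything falls off the work surface, if the arm or the gripper's body presses on something with over 40 N, if the wrist force passes 120 N, or if a joint passes its speed limit or range.

## Working session

There is one attempt and no reset: what is moved stays moved. The work goes in short steps, Python scripts to look and compute and a tool call to move; the robot and the scene stay as the last step left them, time stands still between calls to the robot, and variables do not carry over. Pictures are saved under pics/ and viewed, at most 19 in all, crops included, and the job is handed in when it is done.

Besides the shell and the picture viewer there is one more tool, called after "Request:" in YAML: its name, and indented under it one key for each argument. arm_command: Moves the arm, as the interface text tells. Its arguments: {"type":"object","properties":{"plan":{"type":"array","items":{"type":"array","items":{"type":"array","items":{"type":"number"}}}},"grip_force":{"type":"number"}},"required":["plan"]}

```bash
mkdir -p pics
cat > h.py <<'E'
from plant import *
import numpy as np, cv2
from scipy.spatial.transform import Rotation as Ro
def snap(n,f):
    im=get_image(n); cv2.imwrite('pics/'+f,im); return im
def cam(n):
    c=camera_info(n); K=np.array(c['intrinsics']);d=np.array(c['dist'])
    if n=='wrist':
        s=read_state(); T=np.eye(4);T[:3,:3]=Ro.from_euler('xyz',s['tool_rot']).as_matrix();T[:3,3]=s['ee_pos']
        M=np.linalg.inv(T@np.array(c['tool_from_camera'])); return K,d,M[:3,:3],M[:3,3]
    return K,d,np.array(c['R']),np.array(c['t'])
def ray(C,uv,z):
    K,d,R,t=C; p=cv2.undistortPoints(np.array([[uv]],float),K,d)[0,0]
    v=R.T@np.array([p[0],p[1],1]); o=-R.T@t; return o+v*(z-o[2])/v[2]
def proj(C,X):
    K,d,R,t=C; return cv2.projectPoints(np.atleast_2d(np.array(X,float)),cv2.Rodrigues(R)[0],t,K,d)[0][:,0]
E
python3 - <<'E'
from h import *
print(read_state())
for n in ['scene','side','wrist']:
    im=snap(n,n+'0.png'); K,d,R,t=cam(n); print(n,-R.T@t,R[2],K[0,0])
E
```

```text
{'clock': 0.0, 'qpos': array([-1.32641052e+00,  2.77149802e-01, -2.78953870e-02,  1.26798246e+00,
        8.22660148e-06,  1.46739089e+00]), 'joint_vel': array([-7.23396691e-04,  1.12407122e-04,  5.63604820e-04, -4.65692322e-05,
       -1.48220809e-04,  2.33592228e-04]), 'tau': array([ 5.88226467e-04, -4.45507658e+01,  2.95203817e+01,  1.63468695e-02,
       -5.19740888e-05, -1.13156307e-05]), 'ee_pos': array([ 0.2128145 , -0.58682557,  0.23014242]), 'tool_rot': array([-3.13937409e+00, -2.38502845e-04,  3.47790972e-01]), 'contact_force': array([-0.40560098,  0.15650362,  0.42505988]), 'moment': array([0.00489392, 0.02452988, 0.02525067]), 'finger_force': 0.0, 'grip_width': 0.08514126283853787}
scene [0.80282996 0.61796528 1.45080415] [-0.26644427 -0.44285887 -0.85608614] 509.9326767167821
side [ 0.17551379 -1.39346738  0.81416563] [ 0.13963624  0.85254439 -0.50365641] 489.9409045256143
wrist [ 0.28242398 -0.56151712  0.3740311 ] [-0.27198643 -0.09647445 -0.9574529 ] 290.13616611607534
```

View pics/scene0.png

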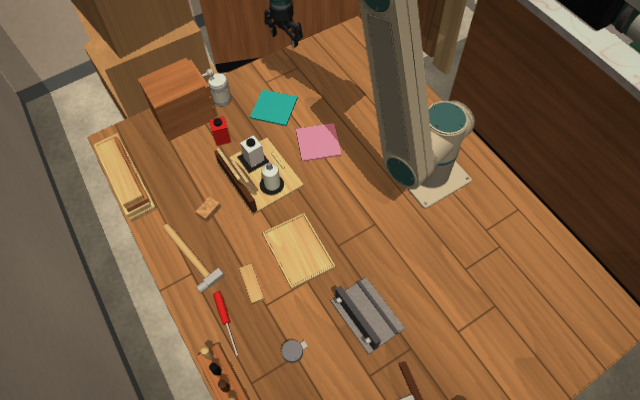

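View pics/side0.png

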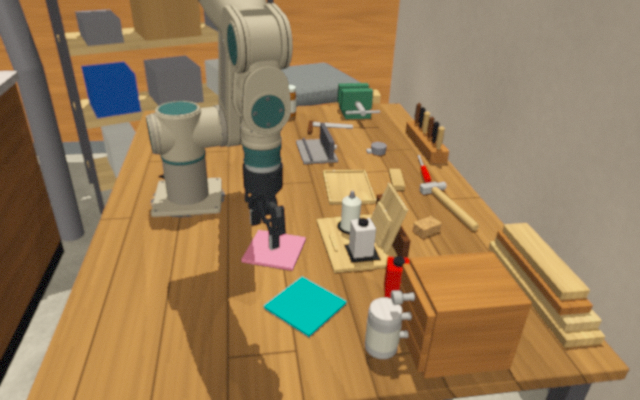

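The scene picture shows the rack at (260,172) with the tin at (252,152), the bottle at (270,178) and the leaning boards at (237,175). The tray is at (298,250) and the stand at (367,314). Look-alikes are the red tin (219,131), the grey canister (218,88), the turquoise plate (273,107) and the pink plate (319,142), plus some loose wood at (125,175) and (250,283). I choose the bare metal tin and the white bottle on the mats, and check them in an enlarged crop.

Run:
```python
import cv2
a=cv2.imread('pics/scene0.png')
cv2.imwrite('pics/c1.png',cv2.resize(a[125:225,195:325],None,fx=6,fy=6,interpolation=cv2.INTER_CUBIC))
cv2.imwrite('pics/c2.png',cv2.resize(a[205:355,255:410],None,fx=4,fy=4,interpolation=cv2.INTER_CUBIC))
```

```text
(no output)
```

View pics/c1.png

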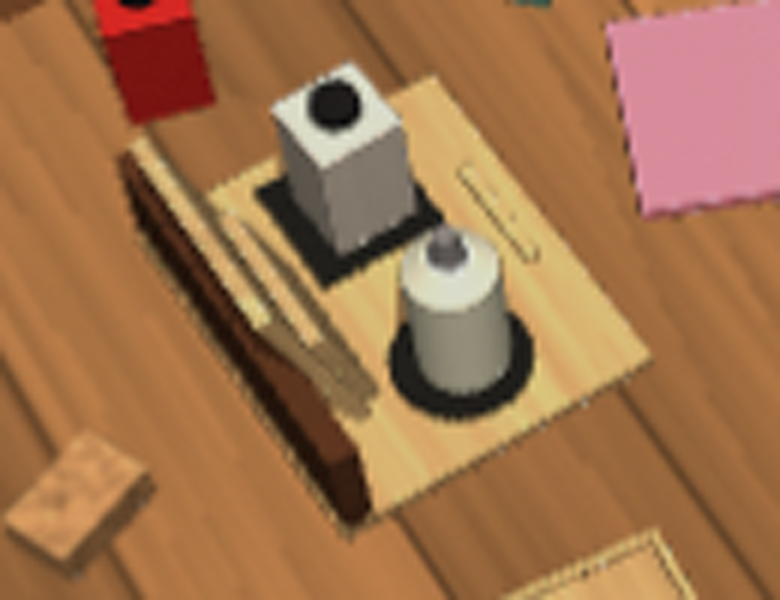

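View pics/c2.png

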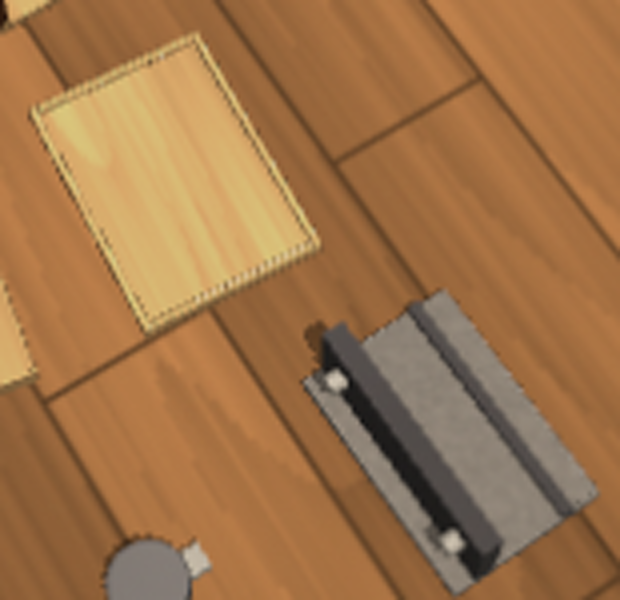

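Run:
```python
from h import *
C=cam('scene')
def c1(x,y,z): return ray(C,((x+.5)/6-.5+195,(y+.5)/6-.5+125),z)
def c2(x,y,z): return ray(C,((x+.5)/4-.5+255,(y+.5)/4-.5+205),z)
np.set_printoptions(precision=4,suppress=True)
for n,f,x,y,z in [('rackF1',c1,435,78,.012),('rackF2',c1,650,355,.012),('rackB2 z0',c1,350,535,0),
 ('matsqA',c1,325,288,.016),('matsqB',c1,440,215,.016),('matsqC',c1,255,185,.016),('matrd',c1,462,350,.016),
 ('botl tip',c1,447,240,.116),('tincap',c1,335,103,.1),('tin T1',c1,350,65,.088),('tin T2',c1,402,122,.088),('tinT3',c1,330,165,.088),('tinT4',c1,272,108,.088),
 ('tallTop1',c1,140,140,.146),('tallTop2',c1,262,325,.146),('shortTop2',c1,318,342,.095),('shorttop1',c1,222,215,.095),
 ('tray1',c2,32,110,.014),('tray2',c2,197,36,.014),('tray3',c2,318,240,.014),('tray4',c2,150,328,.014),
 ('st F1',c2,443,292,.012),('stF2',c2,596,492,.012),('stB2',c2,458,592,.012),('stB1',c2,305,382,.012),('fence TF1',c2,345,325,.082),('fenceTF2',c2,497,545,.082)]:
    print(n,f(x,y,z)[:2])
```

```text
rackF1 [ 0.3979 -0.4203]
rackF2 [ 0.3898 -0.187 ]
rackB2 z0 [ 0.583  -0.1823]
matsqA [ 0.5227 -0.3211]
matsqB [ 0.4438 -0.33  ]
matsqC [ 0.5238 -0.4059]
matrd [ 0.4775 -0.2436]
botl tip [ 0.4734 -0.2478]
tincap [ 0.4775 -0.3715]
tin T1 [ 0.4551 -0.3993]
tin T2 [ 0.4494 -0.3486]
tinT3 [ 0.4968 -0.3442]
tinT4 [ 0.5059 -0.3963]
tallTop1 [ 0.5875 -0.3724]
tallTop2 [ 0.5858 -0.2334]
shortTop2 [ 0.5571 -0.2412]
shorttop1 [ 0.5634 -0.3415]
tray1 [ 0.5903 -0.0997]
tray2 [ 0.446  -0.0871]
tray3 [0.4594 0.1133]
tray4 [0.6031 0.1061]
st F1 [0.4026 0.1982]
stF2 [0.3965 0.3831]
stB2 [0.5201 0.3887]
stB1 [0.5278 0.2022]
fence TF1 [0.4947 0.2021]
fenceTF2 [0.4939 0.3879]
```

Request:
arm_command:
  plan:
    - [[1, 36, -23, 3, 0], [1, 36, -23, 3, 0], [1, 36, -23, 3, 0], [1, 36, -23, 3, 0], [1, 36, -23, 3, 0]]

```text
clock: 0.65
ee_pos: [0.3436, -0.4165, 0.2158]
tool_rot: [-3.141, 0.0, 0.347]
contact_force: [0.6, -1.0, 0.7]
grip_width: 0.0858
finger_force: 0.0
```

Request:
arm_command:
  plan:
    - [[1, 36, -23, 3, 0], [1, 36, -23, 3, 0], [1, 36, -23, 3, 0], [1, 36, -23, 3, 0], [1, 36, -23, 3, 0]]

```text
clock: 1.15
ee_pos: [0.4737, -0.247, 0.201]
tool_rot: [-3.142, 0.0, 0.348]
contact_force: [1.3, 0.1, 0.1]
grip_width: 0.0855
finger_force: 0.0
```

Request:
arm_command:
  plan:
    - [[1, 2, -1, 0, 0], [1, 0, 0, 0, 0]]

```text
clock: 1.35
ee_pos: [0.4748, -0.2461, 0.2009]
tool_rot: [-3.141, 0.001, 0.35]
contact_force: [0.6, 0.1, -0.2]
grip_width: 0.0853
finger_force: 0.0
```

Run:
```python
from h import *
s=read_state(); print(s['ee_pos'],s['tool_rot'],s['qpos'])
C=cam('wrist'); im=snap('wrist','w1.png'); print(proj(C,[[.4745,-.2457,.132],[.477,-.372,.116],[.4775,-.2436,.016],[.484,-.368,.016]]))
```

```text
[ 0.4747574  -0.24613115  0.20094287] [-3.14125454e+00  9.17044899e-04  3.50222919e-01] [-5.98893993e-01  1.36402368e-01 -2.65563145e-01  1.16963975e+00
 -5.48549564e-04  2.19247612e+00]
[[315.36460507 210.47095764]
 [451.93419412 248.52840298]
 [314.55099315 174.35871678]
 [414.27397308 204.4188293 ]]
```

View pics/w1.png

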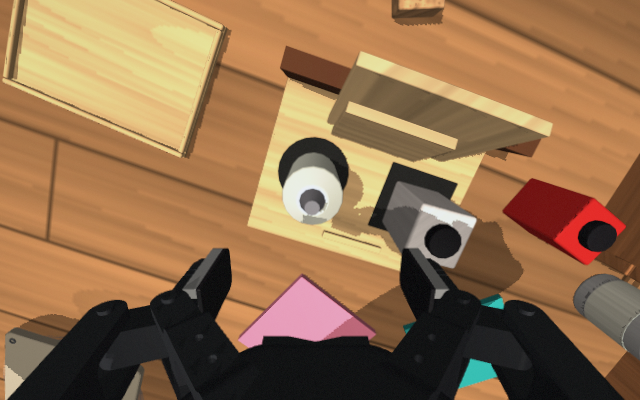

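The wrist view shows the bottle tip at (312,208), the tin cap at (443,240), the round mat centre near (313,172) and the square mat near (413,203). The mats match my estimates, but I need to redo the tops with the mat height added.

Run:
```python
from h import *
C=cam('scene');W=cam('wrist')
c1=lambda x,y,z: ray(C,((x+.5)/6-.5+195,(y+.5)/6-.5+125),z)
print('tip',c1(447,233,.132),ray(W,(312,206),.132))
print('cap',c1(335,103,.116),ray(W,(443,240),.116))
for p in [(350,65),(402,122),(330,165),(272,108)]: print('tin',c1(*p,.104))
for p in [(358,53),(552,126),(552,135)]: print('tall',ray(W,p,.146))
for p in [(350,103),(457,142)]: print('short',ray(W,p,.095))
for p in [(288,78),(248,225)]: print('rack',ray(W,p,.012))
for p in [(223,30),(184,157)]: print('tray',ray(W,p,.014))
```

```text
tip [ 0.47523156 -0.24132612  0.132     ] [ 0.47660389 -0.24292411  0.132     ]
cap [ 0.48138407 -0.35979657  0.116     ] [ 0.48098645 -0.36176528  0.116     ]
tin [ 0.45921301 -0.38733871  0.104     ]
tin [ 0.45352515 -0.33724233  0.104     ]
tin [ 0.50035325 -0.33292829  0.104     ]
tin [ 0.50940284 -0.38435014  0.104     ]
tall [ 0.58571608 -0.23446993  0.146     ]
tall [ 0.59037276 -0.37539317  0.146     ]
tall [ 0.58519661 -0.37873199  0.146     ]
short [ 0.55927981 -0.24592933  0.095     ]
short [ 0.56144338 -0.34385738  0.095     ]
rack [ 0.56553282 -0.18231761  0.012     ]
rack [ 0.38836463 -0.18925102  0.012     ]
tray [ 0.58680441 -0.10506425  0.014     ]
tray [ 0.44482879 -0.09666045  0.014     ]
```

Request:
arm_command:
  plan:
    - [[1, 2, -3, 30, 0], [1, 0, 0, 35, 0], [1, 0, 0, 35, 0], [1, 0, 0, 33, 0], [1, 0, 0, 0, 0]]
  grip_force: 30

```text
clock: 1.9
ee_pos: [0.4706, -0.2424, 0.0639]
tool_rot: [-3.134, 0.006, 0.345]
contact_force: [-1.0, 1.0, -0.9]
grip_width: 0.0852
finger_force: 0.0
```

Request:
arm_command:
  plan:
    - [[0.4, 0, 0, 0, 0], [0.4, 0, 0, 0, 0], [0.4, 0, 0, 0, 0], [0.4, 0, 0, 0, 0], [0.4, 0, 0, 0, 0]]

```text
clock: 2.4
ee_pos: [0.4771, -0.2449, 0.0707]
tool_rot: [3.138, -0.002, 0.348]
contact_force: [-1.4, -0.4, 6.9]
grip_width: 0.0533
finger_force: 31.3
```

Request:
arm_command:
  plan:
    - [[0.4, 0, 0, 0, 0], [0.4, 0, 0, -5, 0], [0.4, 0, 0, -20, 0], [0.4, 0, 0, -30, 0], [0.4, 0, 0, 0, 0]]

```text
clock: 2.9
ee_pos: [0.4783, -0.2453, 0.1275]
tool_rot: [3.135, -0.005, 0.348]
contact_force: [1.2, 0.2, -1.1]
grip_width: 0.0532
finger_force: 32.0
```

Request:
arm_command:
  plan:
    - [[0.4, 10, -18, 0, 0], [0.4, 20, -36, 0, 0], [0.4, 23, -40, 0, 0], [0.4, 23, -40, 0, 0], [0.4, 23, -40, 0, 0]]

```text
clock: 3.4
ee_pos: [0.5087, -0.0444, 0.1226]
tool_rot: [-3.141, 0.001, 0.347]
contact_force: [0.8, 0.1, -1.6]
grip_width: 0.0532
finger_force: 32.0
```

Request:
arm_command:
  plan:
    - [[0.4, 20, -40, 0, 0], [0.4, 20, -32, 0, 0], [0.4, 14, -25, 0, 0], [0.4, 0, 0, 0, 0], [0.4, 0, 0, 0, 0]]

```text
clock: 3.9
ee_pos: [0.5262, 0.0638, 0.1226]
tool_rot: [3.142, 0.002, 0.349]
contact_force: [-0.4, -0.8, -1.0]
grip_width: 0.0532
finger_force: 32.2
```

Request:
arm_command:
  plan:
    - [[0.4, 0, 0, 20, 0], [0.4, 0, 0, 20, 0], [0.4, 0, 0, 12, 0], [0.4, 0, 0, 6, 0], [0.4, 0, 0, 0, 0]]

```text
clock: 4.4
ee_pos: [0.526, 0.0627, 0.0644]
tool_rot: [-3.141, 0.002, 0.347]
contact_force: [0.2, 0.1, -1.2]
grip_width: 0.0529
finger_force: 32.2
```

Request:
arm_command:
  plan:
    - [[0.4, 0, 0, 2, 0], [0.4, 0, 0, 1, 0], [0.4, 0, 0, 0, 0], [0.4, 0, 0, 0, 0]]

```text
clock: 4.8
ee_pos: [0.5273, 0.0634, 0.0628]
tool_rot: [3.141, -0.001, 0.348]
contact_force: [0.5, 0.3, -1.7]
grip_width: 0.0535
finger_force: 32.2
```

Request:
arm_command:
  plan:
    - [[0.4, 0, 0, 1, 0], [0.4, 0, 0, 1, 0], [0.4, 0, 0, 0, 0], [0.4, 0, 0, 0, 0]]

```text
clock: 5.2
ee_pos: [0.5274, 0.0635, 0.0609]
tool_rot: [3.141, -0.001, 0.348]
contact_force: [-0.7, 0.6, 3.5]
grip_width: 0.053
finger_force: 32.4
```

Request:
arm_command:
  plan:
    - [[1, 0, 0, 0, 0], [1, 0, 0, 0, 0], [1, 0, 0, 0, 0], [1, 0, 0, 0, 0], [1, 0, 0, -20, 0]]

```text
clock: 5.7
ee_pos: [0.5241, 0.0633, 0.0779]
tool_rot: [-3.139, 0.006, 0.348]
contact_force: [-0.7, 1.0, 0.2]
grip_width: 0.0854
finger_force: 0.0
```

Request:
arm_command:
  plan:
    - [[1, 0, 0, -40, 0], [1, 0, 0, -40, 0], [1, 0, 0, -29, 0], [1, 0, 0, 0, 0.124], [1, 0, 0, 0, 0.124]]

```text
clock: 6.2
ee_pos: [0.5281, 0.0634, 0.191]
tool_rot: [3.141, -0.003, 0.095]
contact_force: [0.0, -0.0, -0.6]
grip_width: 0.0851
finger_force: 0.0
```

Request:
arm_command:
  plan:
    - [[1, -9, 42, 0, 0], [1, -9, 42, 0, 0], [1, -9, 42, 0, 0], [1, -9, 42, 0, 0], [1, -9, 42, 0, 0]]

```text
clock: 6.7
ee_pos: [0.5026, -0.1516, 0.1893]
tool_rot: [3.142, -0.0, 0.1]
contact_force: [0.7, -0.1, 0.9]
grip_width: 0.0857
finger_force: 0.0
```

Request:
arm_command:
  plan:
    - [[1, -9, 42, 0, 0], [1, -9, 42, 0, 0], [1, -9, 42, 0, 0], [1, -9, 42, 0, 0], [1, -8, 40, 0, 0]]

```text
clock: 7.2
ee_pos: [0.4794, -0.3633, 0.1892]
tool_rot: [-3.142, -0.0, 0.099]
contact_force: [0.8, 0.4, 0.3]
grip_width: 0.0853
finger_force: 0.0
```

Request:
arm_command:
  plan:
    - [[1, 0, 0, 0, 0], [1, 0, 0, 0, 0], [1, 0, 0, 0, 0]]

```text
clock: 7.5
ee_pos: [0.4798, -0.3604, 0.189]
tool_rot: [-3.14, 0.001, 0.1]
contact_force: [-0.6, 0.5, 0.2]
grip_width: 0.0852
finger_force: 0.0
```

Run:
```python
from h import *
s=read_state(); print(s['ee_pos'],s['tool_rot'],s['qpos'])
C=cam('wrist'); im=snap('wrist','w2.png'); print(proj(C,[[.481,-.361,.116]]))
```

```text
[ 0.47977595 -0.36036084  0.18895399] [-3.14034116e+00  6.05073547e-04  1.00303350e-01] [-7.52087351e-01  2.58231329e-01 -1.41336109e-01  1.17256933e+00
  3.68181622e-04  2.28920208e+00]
[[317.17178854 207.13402197]]
```

View pics/w2.png

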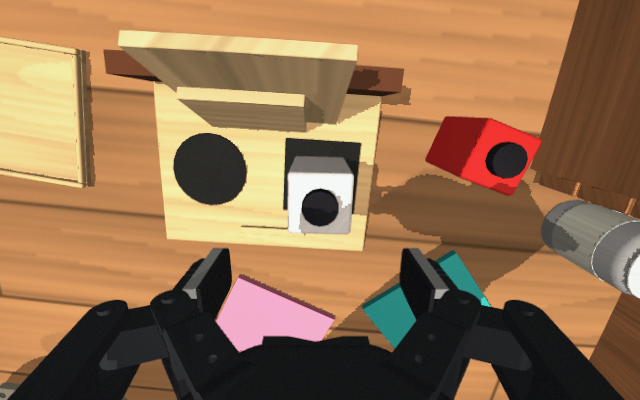

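The tin cap sits at (320,207), within 3 px of the prediction, and the tin is square to the tool. The round mat centre is at (210,169). I descend.

Request:
arm_command:
  plan:
    - [[1, 0, 1, 30, 0], [1, 0, 0, 35, 0], [1, 0, 0, 35, 0], [1, 0, 0, 18, 0], [1, 0, 0, 0, 0]]
  grip_force: 35

```text
clock: 8.05
ee_pos: [0.478, -0.3587, 0.068]
tool_rot: [-3.136, 0.005, 0.102]
contact_force: [-0.2, -0.4, 0.4]
grip_width: 0.0855
finger_force: 0.0
```

Request:
arm_command:
  plan:
    - [[0.4, 0, 0, 0, 0], [0.4, 0, 0, 0, 0], [0.4, 0, 0, 0, 0], [0.4, 0, 0, 0, 0], [0.4, 0, 0, 0, 0]]

```text
clock: 8.55
ee_pos: [0.4817, -0.3635, 0.0735]
tool_rot: [3.139, -0.003, 0.1]
contact_force: [1.0, 0.5, 6.9]
grip_width: 0.0538
finger_force: 37.6
```

Request:
arm_command:
  plan:
    - [[0.4, 0, 0, 0, 0], [0.4, 0, 0, -5, 0], [0.4, 0, 0, -20, 0], [0.4, 0, 0, -30, 0], [0.4, 0, 0, 0, 0]]

```text
clock: 9.05
ee_pos: [0.4822, -0.3645, 0.1303]
tool_rot: [3.136, -0.005, 0.1]
contact_force: [1.3, -1.4, -0.3]
grip_width: 0.0534
finger_force: 37.3
```

Run:
```python
from h import *
s=dict(ee_pos=[.47977595,-.36036084,.188954],tool_rot=[-3.14034116,.000605,.1003])
import h
h.read_state=lambda:s
W=cam('wrist')
print('rd',ray(W,(210,169),.016))
for p in [(285,138),(361,143),(284,210)]: print('sq',ray(W,p,.016))
for p in [(154,90),(167,238),(363,250)]: print('rack',ray(W,p,.012))
for p in [(119,31),(357,44),(122,46),(357,60)]: print('tall',ray(W,p,.146))
```

```text
rd [ 0.48004785 -0.24187076  0.016     ]
sq [ 0.52199487 -0.32256743  0.016     ]
sq [ 0.52488916 -0.40456107  0.016     ]
sq [ 0.44023521 -0.32714245  0.016     ]
rack [ 0.55807133 -0.18130539  0.012     ]
rack [ 0.38845876 -0.1874186   0.012     ]
rack [ 0.39683247 -0.4263796   0.012     ]
tall [ 0.587364   -0.23357953  0.146     ]
tall [ 0.59311062 -0.3727819   0.146     ]
tall [ 0.57937488 -0.23480869  0.146     ]
tall [ 0.58454878 -0.37396092  0.146     ]
```

Request:
arm_command:
  plan:
    - [[0.4, 0, -25, 0, 0], [0.4, 5, -40, 0, 0], [0.4, 10, -40, 0, 0], [0.4, 10, -40, 0, 0], [0.4, 10, -40, 0, 0]]

```text
clock: 9.55
ee_pos: [0.4955, -0.173, 0.1251]
tool_rot: [-3.141, 0.002, 0.099]
contact_force: [0.4, 0.4, -2.1]
grip_width: 0.0537
finger_force: 37.4
```

Request:
arm_command:
  plan:
    - [[0.4, 12, -40, 0, 0], [0.4, 12, -40, 0, 0], [0.4, 12, -30, 0, 0], [0.4, 0, -14, 0, 0], [0.4, 0, 0, 0, 0]]

```text
clock: 10.05
ee_pos: [0.5186, -0.0462, 0.1252]
tool_rot: [-3.141, 0.003, 0.103]
contact_force: [-0.2, 0.1, -2.3]
grip_width: 0.0536
finger_force: 37.5
```

Request:
arm_command:
  plan:
    - [[0.4, 0, 0, 20, 0], [0.4, 0, 0, 20, 0], [0.4, 0, 0, 10, 0], [0.4, 0, 0, 6, 0], [0.4, 0, 0, 0, 0]]

```text
clock: 10.55
ee_pos: [0.5191, -0.0484, 0.0695]
tool_rot: [-3.141, 0.002, 0.099]
contact_force: [-0.4, -0.1, -1.7]
grip_width: 0.0532
finger_force: 37.4
```

Request:
arm_command:
  plan:
    - [[0.4, 0, 0, 2, 0], [0.4, 0, 0, 1, 0], [0.4, 0, 0, 1, 0], [0.4, 0, 0, 0, 0], [0.4, 0, 0, 0, 0]]

```text
clock: 11.05
ee_pos: [0.5202, -0.0479, 0.0666]
tool_rot: [3.141, -0.0, 0.1]
contact_force: [-0.4, 0.7, -2.1]
grip_width: 0.0536
finger_force: 37.4
```

Request:
arm_command:
  plan:
    - [[0.4, 0, 0, 2, 0], [0.4, 0, 0, 0, 0], [0.4, 0, 0, 0, 0]]

```text
clock: 11.35
ee_pos: [0.5199, -0.0478, 0.0642]
tool_rot: [-3.141, 0.0, 0.1]
contact_force: [-0.2, -0.6, -2.0]
grip_width: 0.0537
finger_force: 37.4
```

Request:
arm_command:
  plan:
    - [[0.4, 0, 0, 1, 0], [0.4, 0, 0, 1, 0], [0.4, 0, 0, 0, 0], [0.4, 0, 0, 0, 0]]

```text
clock: 11.75
ee_pos: [0.5202, -0.0479, 0.0635]
tool_rot: [3.142, -0.0, 0.1]
contact_force: [-2.4, 0.3, 6.7]
grip_width: 0.0536
finger_force: 38.1
```

Request:
arm_command:
  plan:
    - [[1, 0, 0, 0, 0], [1, 0, 0, 0, 0], [1, 0, 0, 0, 0], [1, 0, 0, 0, 0], [1, 0, 0, -20, 0]]

```text
clock: 12.25
ee_pos: [0.5173, -0.0473, 0.0799]
tool_rot: [-3.14, 0.006, 0.1]
contact_force: [0.1, 0.2, 0.0]
grip_width: 0.0855
finger_force: 0.0
```

Request:
arm_command:
  plan:
    - [[1, 0, 0, -40, 0], [1, 0, 0, -40, 0], [1, 0, 0, -32, 0], [1, 0, 0, 0, -0.15], [1, 0, 0, 0, -0.15]]

```text
clock: 12.75
ee_pos: [0.5213, -0.0481, 0.1962]
tool_rot: [3.139, -0.003, 0.406]
contact_force: [0.3, 0.4, -0.6]
grip_width: 0.0855
finger_force: 0.0
```

Request:
arm_command:
  plan:
    - [[1, 0, 0, 0, -0.15], [1, 0, 0, 0, -0.15], [1, 0, 0, 0, -0.15], [1, 0, 0, 0, -0.15], [1, 0, 0, 0, -0.15]]

```text
clock: 13.25
ee_pos: [0.5199, -0.0478, 0.1941]
tool_rot: [-3.141, 0.0, 1.156]
contact_force: [1.6, -0.0, 0.3]
grip_width: 0.0852
finger_force: 0.0
```

Request:
arm_command:
  plan:
    - [[1, 0, 0, 0, -0.15], [1, 0, 0, 0, -0.15], [1, 0, 0, 0, -0.15], [1, 0, 0, 0, -0.02], [1, 0, 0, 0, 0]]

```text
clock: 13.75
ee_pos: [0.5199, -0.0478, 0.1942]
tool_rot: [-3.141, -0.0, 1.617]
contact_force: [0.2, 0.7, 0.2]
grip_width: 0.0854
finger_force: 0.0
```

Run:
```python
from h import *
s=read_state(); print(s['ee_pos'],s['tool_rot'],s['qpos'])
snap('scene','s2.png')
```

```text
[ 0.51989656 -0.04783812  0.19415886] [-3.14132048e+00 -8.26086656e-05  1.61730774e+00] [-2.15619211e-01  1.18423404e-01 -3.01201898e-01  1.15145530e+00
  9.25691257e-06  1.30866569e+00]
```

Request:
arm_command:
  plan:
    - [[1, -43, 8, 0, 0], [1, -43, 8, 0, 0], [1, -43, 8, 0, 0], [1, -43, 8, 0, 0], [1, -43, 8, 0, 0]]

```text
clock: 14.3
ee_pos: [0.5707, -0.2624, 0.1943]
tool_rot: [3.141, -0.0, 1.618]
contact_force: [0.5, 0.4, 0.2]
grip_width: 0.0855
finger_force: 0.0
```

Request:
arm_command:
  plan:
    - [[1, -43, 9, 0, 0], [1, 0, 0, 0, 0], [1, 0, 0, 0, 0], [1, 0, 0, 0, 0]]

```text
clock: 14.7
ee_pos: [0.5811, -0.3021, 0.194]
tool_rot: [-3.141, -0.001, 1.619]
contact_force: [-0.2, -0.5, -0.1]
grip_width: 0.0857
finger_force: 0.0
```

Run:
```python
from h import *
s=read_state(); print(s['ee_pos'],s['tool_rot'])
C=cam('wrist');print(proj(C,[[.5873,-.2336,.146],[.5931,-.3728,.146],[.579,-.2348,.146],[.5845,-.374,.146]]))
a=snap('wrist','w3.png'); b=snap('side','sd3.png')
cv2.imwrite('pics/m3.png',np.vstack([a[:360],cv2.resize(b[150:270,280:480],(640,240),interpolation=cv2.INTER_CUBIC)[:240]]))
```

```text
[ 0.58111154 -0.30209661  0.19398169] [-3.14068090e+00 -1.09679698e-03  1.61949914e+00]
[[329.71861356 120.92363979]
 [325.96069524 305.77974396]
 [316.67221748 122.20374252]
 [314.87709489 306.63194038]]
```

View pics/m3.png

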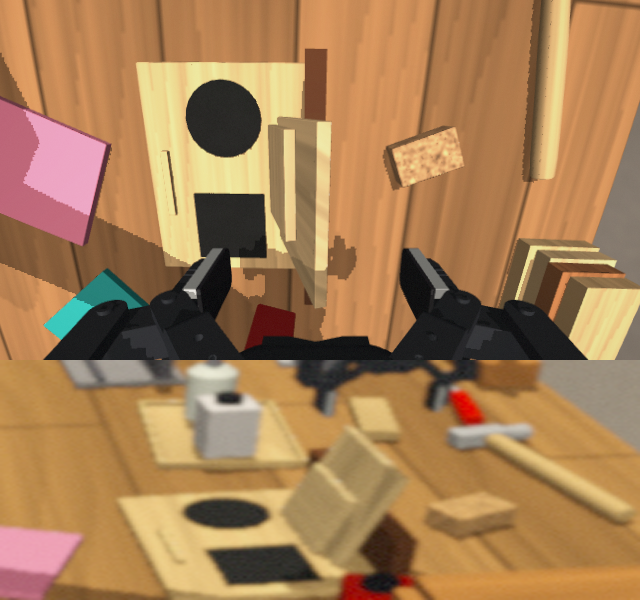

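The wrist view has the board's top edge at (317–330, 122) to (314–327, 306), as predicted and centred between the fingers. The side crop shows the bottle and the tin upright on the tray. I descend over the top edge.

Request:
arm_command:
  plan:
    - [[1, 0, 0, 25, 0], [1, 0, 0, 25, 0], [1, 0, 0, 20, 0], [1, 0, 0, 16, 0], [1, 0, 0, 0, 0]]
  grip_force: 20

```text
clock: 15.3
ee_pos: [0.5794, -0.3005, 0.1056]
tool_rot: [-3.137, -0.003, 1.621]
contact_force: [-0.8, 1.0, -0.5]
grip_width: 0.0854
finger_force: 0.0
```

Request:
arm_command:
  plan:
    - [[0.6, 0, 0, 0, 0], [0.4, 0, 0, 0, 0], [0.3, 0, 0, 0, 0], [0.3, 0, 0, 0, 0], [0.3, 0, 0, 0, 0]]

```text
clock: 15.8
ee_pos: [0.5818, -0.3034, 0.109]
tool_rot: [3.141, 0.001, 1.62]
contact_force: [-0.5, 0.1, -0.2]
grip_width: 0.0256
finger_force: 0.2
```

Run:
```python
from h import *
s=read_state(); print(s['ee_pos'],s['tool_rot'],s['grip_width'],s['contact_force'])
a=snap('wrist','w4.png'); b=snap('side','sd4.png')
cv2.imwrite('pics/m4.png',np.vstack([a[100:360],cv2.resize(b[150:270,280:480],(640,340),interpolation=cv2.INTER_CUBIC)]))
```

```text
[ 0.58177499 -0.30344378  0.10904168] [3.14097270e+00 7.85708964e-04 1.61969885e+00] 0.025598589581905147 [-0.49268502  0.08304769 -0.18366014]
```

View pics/m4.png

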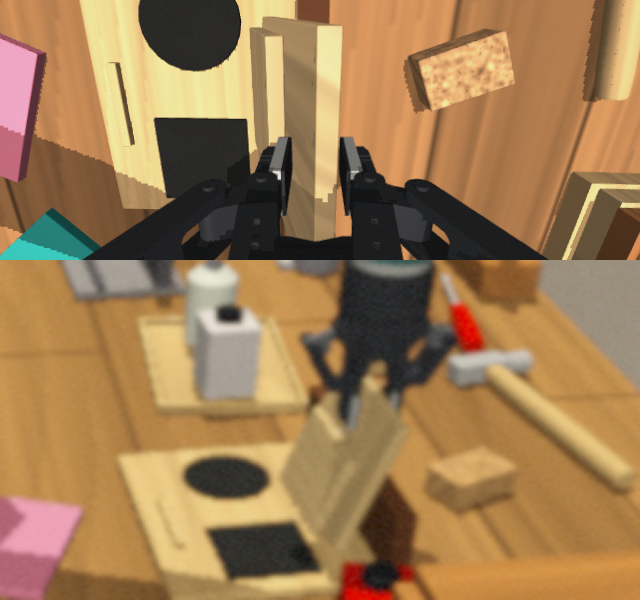

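The fingers straddle the tall board's top edge clear of the short board. I close slowly while giving way towards -x.

Request:
arm_command:
  plan:
    - [[0.22, 0, 0, 0, 0], [0.2, 0, -2, 0, 0], [0.17, 0, -2, 0, 0], [0.15, 0, -2, 0, 0], [0.12, 0, -2, 0, 0]]

```text
clock: 16.4
ee_pos: [0.5739, -0.3038, 0.11]
tool_rot: [3.141, 0.001, 1.62]
contact_force: [-1.4, 1.2, 9.5]
grip_width: 0.019
finger_force: 18.2
```

Request:
arm_command:
  plan:
    - [[0.1, 0, -2, 0, 0], [0.05, 0, -2, 0, 0], [0.05, 0, 0, 0, 0], [0.05, 0, 0, 0, 0]]

```text
clock: 16.8
ee_pos: [0.5694, -0.3041, 0.1105]
tool_rot: [3.142, 0.001, 1.619]
contact_force: [-3.2, 1.3, 10.8]
grip_width: 0.0169
finger_force: 19.1
```

Run:
```python
from h import *
s=read_state(); print(s['ee_pos'],s['tool_rot'],s['grip_width'],s['contact_force'],s['finger_force'])
b=snap('side','sd5.png')
cv2.imwrite('pics/m5.png',cv2.resize(b[180:280,340:460],(720,600),interpolation=cv2.INTER_CUBIC))
```

```text
[ 0.56941981 -0.30405248  0.11054397] [3.14155746e+00 1.16911390e-03 1.61948108e+00] 0.016882066622275396 [-3.21474525  1.26656131 10.81405177] 19.12538066972047
```

View pics/m5.png

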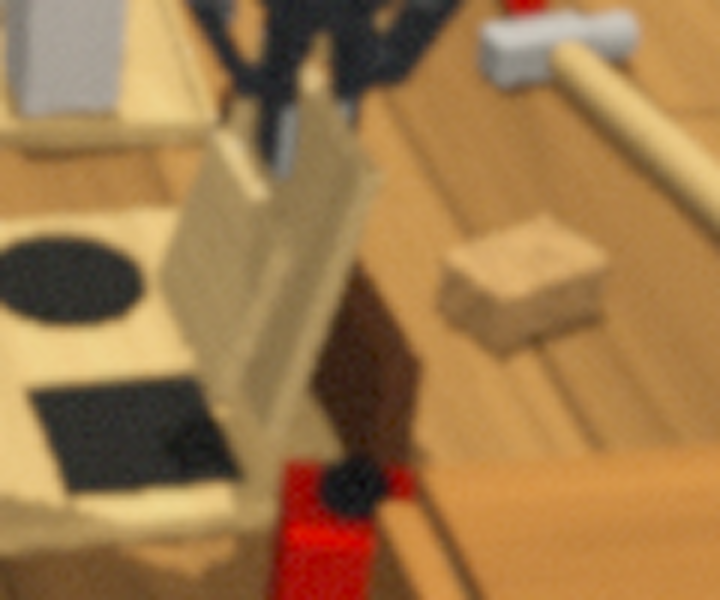

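The tall board is held at its top edge but still tilted (opening 17 mm), and the short board still leans on it. I stop pulling and lift gently, so the foot can swing back.

Request:
arm_command:
  plan:
    - [[0.05, 0, 0, -3, 0], [0.05, 0, 1, -3, 0], [0.05, 0, 1, -3, 0], [0.05, 0, 1, 0, 0], [0.05, 0, 0, 0, 0]]

```text
clock: 17.35
ee_pos: [0.567, -0.3027, 0.1148]
tool_rot: [-3.129, -0.002, 1.618]
contact_force: [-9.4, 0.3, 0.5]
grip_width: 0.0096
finger_force: 22.7
```

Run:
```python
from h import *
s=read_state(); print(s['ee_pos'],s['tool_rot'],s['grip_width'],s['contact_force'],s['finger_force'])
b=snap('side','sd6.png')
cv2.imwrite('pics/m6.png',cv2.resize(b[180:280,340:460],(720,600),interpolation=cv2.INTER_CUBIC))
```

```text
[ 0.56696741 -0.3027323   0.11480858] [-3.12948393e+00 -2.25791880e-03  1.61774553e+00] 0.00957412909408837 [-9.41585495  0.26218547  0.49696379] 22.698509395122528
```

View pics/m6.png

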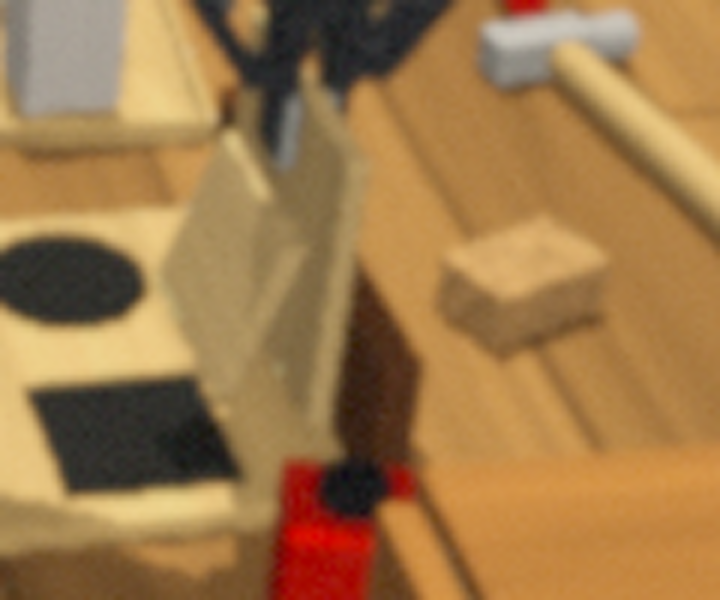

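The board is now held upright (opening 9.6 mm) with its foot swung back, and the short board leans on it. I firm up the grip and draw it straight up.

Request:
arm_command:
  plan:
    - [[0.05, 0, -1, -1, 0], [0.05, 0, -1, -2, 0], [0.05, 0, -1, -4, 0], [0.05, 0, 0, -6, 0], [0.05, 0, 0, -8, 0]]
  grip_force: 45

```text
clock: 17.9
ee_pos: [0.5668, -0.3028, 0.1367]
tool_rot: [-3.135, -0.003, 1.619]
contact_force: [-6.3, -1.5, -3.9]
grip_width: 0.0093
finger_force: 45.7
```

Request:
arm_command:
  plan:
    - [[0.05, 0, 0, -10, 0], [0.05, 0, 0, -10, 0], [0.05, 0, 0, -10, 0], [0.05, 0, 0, -10, 0], [0.05, 0, 0, -10, 0]]

```text
clock: 18.4
ee_pos: [0.5695, -0.3035, 0.1884]
tool_rot: [3.141, -0.001, 1.62]
contact_force: [-0.3, -0.9, -1.6]
grip_width: 0.0094
finger_force: 45.6
```

Request:
arm_command:
  plan:
    - [[0.05, 0, 0, -10, 0], [0.05, 0, 0, -10, 0], [0.05, 0, 0, -10, 0], [0.05, 0, 0, -10, 0], [0.05, 0, 0, -10, 0]]

```text
clock: 18.9
ee_pos: [0.5699, -0.3037, 0.2394]
tool_rot: [3.141, 0.0, 1.62]
contact_force: [-0.4, -0.6, -1.2]
grip_width: 0.0091
finger_force: 45.6
```

Request:
arm_command:
  plan:
    - [[0.05, 0, 0, -20, 0], [0.05, 0, 0, -20, 0], [0.05, 0, 0, -20, 0], [0.05, 0, 0, -10, 0], [0.05, 0, 0, 0, 0]]

```text
clock: 19.4
ee_pos: [0.5705, -0.3043, 0.3106]
tool_rot: [3.138, 0.002, 1.62]
contact_force: [0.6, 0.2, -1.9]
grip_width: 0.0095
finger_force: 45.7
```

Run:
```python
from h import *
s=read_state(); print(s['ee_pos'],s['tool_rot'],s['grip_width'],s['contact_force'],s['qpos'])
b=snap('side','sd7.png')
cv2.imwrite('pics/m7.png',cv2.resize(b[110:280,270:474],(720,600),interpolation=cv2.INTER_CUBIC))
```

```text
[ 0.57054044 -0.30433269  0.31060389] [3.13828145e+00 2.33093361e-03 1.61984476e+00] 0.009531927379607076 [ 0.58500033  0.21446854 -1.865291  ] [-5.89978545e-01  2.85344398e-01  1.50240506e-01  1.43164441e+00
  1.03870544e-04  9.31765695e-01]
```

View pics/m7.png

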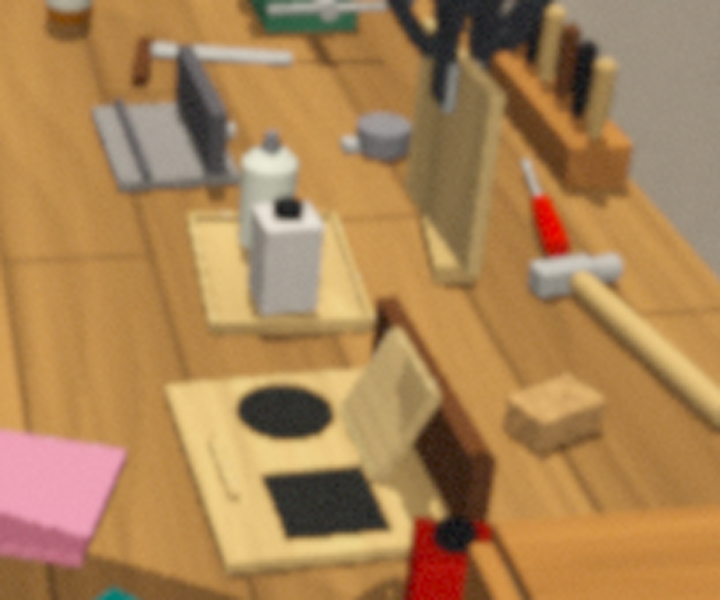

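The short board leans safely on the fence and the tall board hangs upright in the grip. I carry it over to the stand.

Request:
arm_command:
  plan:
    - [[0.05, 20, -3, 0, 0], [0.05, 40, -5, 0, 0], [0.05, 40, -5, 0, 0], [0.05, 40, -5, 0, 0], [0.05, 40, -5, 0, 0]]

```text
clock: 19.95
ee_pos: [0.5365, -0.1234, 0.3065]
tool_rot: [-3.139, -0.001, 1.619]
contact_force: [-0.0, 0.0, -2.3]
grip_width: 0.0095
finger_force: 45.5
```

Request:
arm_command:
  plan:
    - [[0.05, 40, -5, 0, 0], [0.05, 40, -5, 0, 0], [0.05, 40, -5, 0, 0], [0.05, 40, -5, 0, 0], [0.05, 40, -5, 0, 0]]

```text
clock: 20.45
ee_pos: [0.5016, 0.075, 0.3067]
tool_rot: [-3.139, -0.0, 1.62]
contact_force: [1.6, 0.2, -1.8]
grip_width: 0.0093
finger_force: 45.5
```

Request:
arm_command:
  plan:
    - [[0.05, 40, -5, 0, 0], [0.05, 40, -5, 0, 0], [0.05, 40, -5, 0, 0], [0.05, 40, -5, 0, 0], [0.05, 40, -5, 0, 0]]

```text
clock: 20.95
ee_pos: [0.4669, 0.2732, 0.3067]
tool_rot: [-3.139, 0.001, 1.62]
contact_force: [0.9, 0.2, -0.5]
grip_width: 0.0098
finger_force: 45.5
```

Request:
arm_command:
  plan:
    - [[0.05, 20, -5, 0, 0], [0.05, 0, 0, 0, 0], [0.05, 0, 0, 20, 0], [0.05, 0, 0, 20, 0], [0.05, 0, 0, 0, 0]]

```text
clock: 21.45
ee_pos: [0.4599, 0.2897, 0.2642]
tool_rot: [-3.134, 0.004, 1.619]
contact_force: [-1.2, -0.6, -1.8]
grip_width: 0.0094
finger_force: 45.6
```

Run:
```python
from h import *
s=read_state(); print(s['ee_pos'],s['tool_rot'],s['grip_width'],s['contact_force'])
W=cam('wrist');a=snap('wrist','w8.png'); b=snap('scene','s8.png')
print(proj(W,[[.46,.198,.012],[.493,.2,.082],[.493,.387,.082],[.4,.198,.012],[.397,.383,.012]]))
cv2.imwrite('pics/m8.png',np.vstack([cv2.resize(a,(480,300)),cv2.resize(b[200:360,270:526],(480,300),interpolation=cv2.INTER_CUBIC)]))
```

```text
[0.45988324 0.28969892 0.26417145] [-3.13416159  0.00360625  1.61907771] 0.00944783130732293 [-1.19470961 -0.56138002 -1.84119126]
[[313.31479432 227.58907853]
 [339.23197113 249.31376939]
 [351.87679293  89.16314038]
 [272.57784064 225.66896087]
 [271.06512593  92.40183293]]
```

View pics/m8.png

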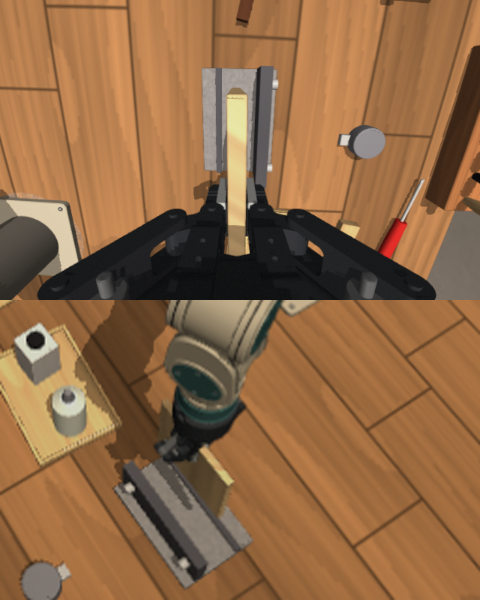

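The wrist view puts the stand's front corners at (271,92) and (271,226) full-scale, as predicted, and the fence's front top edge near column 345. The board hangs between the lip and the fence. I descend.

Request:
arm_command:
  plan:
    - [[0.05, 2, 2, 20, 0], [0.05, 1, 0, 30, 0], [0.05, 0, 0, 30, 0], [0.05, 0, 0, 30, 0], [0.05, 0, 0, 15, 0]]

```text
clock: 22.05
ee_pos: [0.4636, 0.2939, 0.1418]
tool_rot: [-3.14, 0.001, 1.619]
contact_force: [-0.1, -0.5, -2.1]
grip_width: 0.0096
finger_force: 45.4
```

Request:
arm_command:
  plan:
    - [[0.05, 0, 0, 5, 0], [0.05, 0, 0, 3, 0], [0.05, 0, 0, 0, 0], [0.05, 0, 0, 0, 0], [0.05, 0, 0, 0, 0]]

```text
clock: 22.55
ee_pos: [0.465, 0.2952, 0.1366]
tool_rot: [3.139, -0.001, 1.62]
contact_force: [0.8, 0.1, -0.4]
grip_width: 0.0096
finger_force: 45.5
```

Request:
arm_command:
  plan:
    - [[0.05, 0, 0, 3, 0], [0.05, 0, 0, 2, 0], [0.05, 0, 0, 0, 0], [0.05, 0, 0, 0, 0]]

```text
clock: 22.95
ee_pos: [0.464, 0.2947, 0.1301]
tool_rot: [-3.141, 0.0, 1.62]
contact_force: [-0.0, -0.0, -1.6]
grip_width: 0.0097
finger_force: 45.5
```

Request:
arm_command:
  plan:
    - [[0.05, 0, 0, 4, 0], [0.05, 0, 0, 2, 0], [0.05, 0, 0, 0, 0], [0.05, 0, 0, 0, 0]]

```text
clock: 23.35
ee_pos: [0.464, 0.2947, 0.1241]
tool_rot: [-3.141, 0.0, 1.62]
contact_force: [0.8, 0.4, -0.7]
grip_width: 0.0095
finger_force: 45.5
```

Request:
arm_command:
  plan:
    - [[0.05, 0, 0, 2, 0], [0.05, 0, 0, 2, 0], [0.05, 0, 0, 0, 0], [0.05, 0, 0, 0, 0]]

```text
clock: 23.75
ee_pos: [0.464, 0.2948, 0.1202]
tool_rot: [-3.141, 0.0, 1.62]
contact_force: [-0.8, 0.2, -1.4]
grip_width: 0.0092
finger_force: 45.5
```

Request:
arm_command:
  plan:
    - [[0.05, 0, 0, 1, 0], [0.05, 0, 0, 1, 0], [0.05, 0, 0, 0, 0], [0.05, 0, 0, 0, 0]]

```text
clock: 24.15
ee_pos: [0.4641, 0.2948, 0.1182]
tool_rot: [-3.141, 0.0, 1.62]
contact_force: [-0.1, 0.6, -1.5]
grip_width: 0.0095
finger_force: 45.5
```

Request:
arm_command:
  plan:
    - [[0.05, 0, 0, 2, 0], [0.05, 0, 0, 0, 0], [0.05, 0, 0, 0, 0]]

```text
clock: 24.45
ee_pos: [0.464, 0.2948, 0.1162]
tool_rot: [-3.141, 0.0, 1.62]
contact_force: [0.2, 0.2, -1.5]
grip_width: 0.0097
finger_force: 45.5
```

Request:
arm_command:
  plan:
    - [[0.05, 0, 0, 2, 0], [0.05, 0, 0, 0, 0], [0.05, 0, 0, 0, 0]]

```text
clock: 24.75
ee_pos: [0.4641, 0.2948, 0.1142]
tool_rot: [-3.141, 0.0, 1.62]
contact_force: [0.2, -0.3, -0.9]
grip_width: 0.0097
finger_force: 45.5
```

Request:
arm_command:
  plan:
    - [[0.05, 0, 0, 1, 0], [0.05, 0, 0, 0, 0], [0.05, 0, 0, 0, 0]]

```text
clock: 25.05
ee_pos: [0.4641, 0.2948, 0.1133]
tool_rot: [-3.141, 0.0, 1.62]
contact_force: [-0.5, 0.3, -0.9]
grip_width: 0.0096
finger_force: 45.5
```

Request:
arm_command:
  plan:
    - [[0.05, 0, 0, 1, 0], [0.05, 0, 0, 0, 0], [0.05, 0, 0, 0, 0]]

```text
clock: 25.35
ee_pos: [0.4641, 0.2948, 0.1123]
tool_rot: [-3.141, 0.0, 1.62]
contact_force: [0.9, 1.2, -1.0]
grip_width: 0.0095
finger_force: 45.5
```

Request:
arm_command:
  plan:
    - [[0.05, 0, 0, 1, 0], [0.05, 0, 0, 0, 0], [0.05, 0, 0, 0, 0]]

```text
clock: 25.65
ee_pos: [0.4643, 0.2949, 0.1115]
tool_rot: [3.141, -0.0, 1.62]
contact_force: [0.4, 0.2, 0.0]
grip_width: 0.0095
finger_force: 45.7
```

Request:
arm_command:
  plan:
    - [[0.05, 0, 0, 1, 0], [0.05, 0, 0, 0, 0], [0.05, 0, 0, 0, 0]]

```text
clock: 25.95
ee_pos: [0.4645, 0.2951, 0.1114]
tool_rot: [3.141, -0.001, 1.62]
contact_force: [-1.1, -0.5, 5.5]
grip_width: 0.0095
finger_force: 46.5
```

The foot is on the base (5.5 N). I loosen the fingers slightly and carry the top back towards the fence.

Request:
arm_command:
  plan:
    - [[0.25, 0, 0, -1, 0], [0.25, 0, 3, 0, 0], [0.28, 0, 4, 0, 0], [0.3, 0, 4, 0, 0], [0.3, 0, 4, 0, 0]]
  grip_force: 20

```text
clock: 26.45
ee_pos: [0.4796, 0.2955, 0.1111]
tool_rot: [-3.142, 0.0, 1.62]
contact_force: [0.2, 0.1, -0.6]
grip_width: 0.0256
finger_force: 0.0
```

Request:
arm_command:
  plan:
    - [[0.3, 0, 4, 0, 0], [0.3, 0, 4, 0, 0], [0.3, 0, 4, 0, 0], [0.3, 0, 4, 0, 0], [0.3, 0, 4, 0, 0]]

```text
clock: 26.95
ee_pos: [0.4994, 0.2966, 0.1113]
tool_rot: [-3.142, -0.0, 1.62]
contact_force: [1.0, 1.2, 0.2]
grip_width: 0.0257
finger_force: 0.0
```

Run:
```python
from h import *
s=read_state(); print(s['ee_pos'],s['tool_rot'],s['grip_width'],s['contact_force'],s['finger_force'])
a=snap('wrist','w9.png'); b=snap('side','sd9.png')
cv2.imwrite('pics/m9.png',np.vstack([cv2.resize(a[60:360],(480,225)),cv2.resize(b[90:190,270:398],(480,375),interpolation=cv2.INTER_CUBIC)]))
```

```text
[0.49940421 0.29655348 0.1113197 ] [-3.14153970e+00 -8.27362884e-06  1.61980145e+00] 0.025721031008303 [0.95469591 1.18957615 0.23956657] 0.0
```

View pics/m9.png

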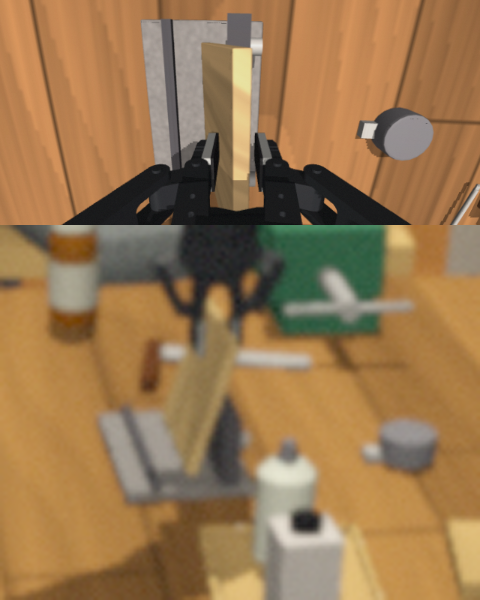

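The side and wrist crops show the tall board leaning back on the steel fence between the loosened fingers. I open fully, withdraw upward and go over the tin.

Request:
arm_command:
  plan:
    - [[0.6, 0, 0, 0, 0], [1, 0, 0, 0, 0], [1, 0, 0, 0, 0], [1, 0, 0, 0, 0], [1, 0, 0, -10, 0]]

```text
clock: 27.55
ee_pos: [0.4977, 0.296, 0.1202]
tool_rot: [-3.138, 0.001, 1.62]
contact_force: [-0.4, 0.6, -0.7]
grip_width: 0.0858
finger_force: 0.0
```

Request:
arm_command:
  plan:
    - [[1, 0, 0, -30, 0], [1, 0, 0, -30, 0], [1, 0, 0, -20, 0], [1, -25, 0, 0, 0], [1, -40, 0, 0, 0]]

```text
clock: 28.05
ee_pos: [0.5035, 0.2328, 0.2037]
tool_rot: [3.137, -0.002, 1.623]
contact_force: [-0.1, -0.4, -0.5]
grip_width: 0.0854
finger_force: 0.0
```

Request:
arm_command:
  plan:
    - [[1, -40, 0, 0, 0], [1, -40, 0, 0, 0], [1, -40, 0, 0, 0.15], [1, -40, 0, 0, 0], [1, 0, 0, 0, 0.15]]

```text
clock: 28.55
ee_pos: [0.5039, 0.0682, 0.2022]
tool_rot: [3.141, 0.001, 1.312]
contact_force: [-0.7, 0.7, 0.3]
grip_width: 0.0852
finger_force: 0.0
```

Run:
```python
from h import *
s=read_state(); print(s['ee_pos'],s['tool_rot'],s['qpos'])
b=snap('side','sd10.png'); a=snap('scene','s10.png')
cv2.imwrite('pics/m10.png',np.vstack([cv2.resize(a[240:360,310:438],(480,300),interpolation=cv2.INTER_CUBIC),cv2.resize(b[90:250,270:420],(480,300),interpolation=cv2.INTER_CUBIC)]))
```

```text
[0.50392035 0.06818415 0.20222664] [3.14060452e+00 1.36343769e-03 1.31155268e+00] [ 8.21728990e-03  8.81015957e-02 -3.17550375e-01  1.16455169e+00
 -1.57610755e-03  1.83825612e+00]
```

View pics/m10.png

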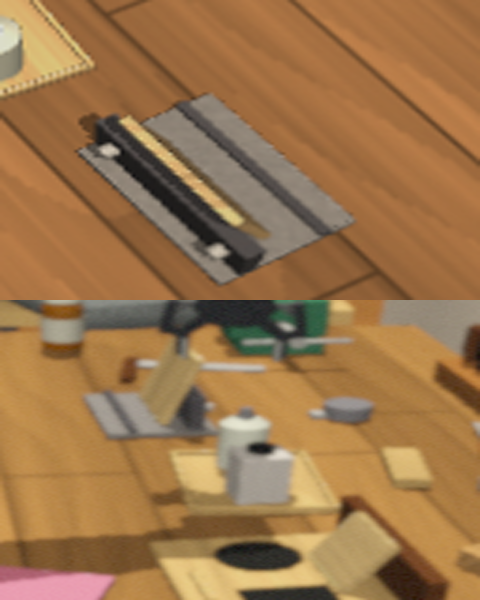

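The scene crop shows the board leaning on the fence with its top edge from (122,122) to (240,225) in the crop. The bottle, tin and short board stand as left. Next I check the centring and turn for the bottle.

Request:
arm_command:
  plan:
    - [[1, 0, 0, 0, 0.15], [1, 0, 0, 0, 0.15], [1, 0, 0, 0, 0.15], [1, 0, 0, 0, 0.15], [1, 0, 0, 0, 0.15]]

```text
clock: 29.15
ee_pos: [0.5043, 0.0729, 0.2019]
tool_rot: [3.141, -0.001, 0.569]
contact_force: [0.3, -0.2, 0.6]
grip_width: 0.0854
finger_force: 0.0
```

Request:
arm_command:
  plan:
    - [[1, 0, 0, 0, 0.15], [1, 0, 0, 0, 0.06], [1, 20, 12, 0, 0], [1, 0, 0, 0, 0], [1, 0, 0, 0, 0]]

```text
clock: 29.65
ee_pos: [0.5271, 0.0685, 0.2016]
tool_rot: [-3.141, 0.0, 0.363]
contact_force: [-0.4, -0.2, -0.1]
grip_width: 0.0853
finger_force: 0.0
```

Run:
```python
from h import *
s=read_state(); print(s['ee_pos'],s['tool_rot'],s['qpos'][5])
C=cam('scene')
print(ray(C,(342.5,288.8),.146),ray(C,(374,330),.146))
W=cam('wrist');a=snap('wrist','w11.png');print(proj(W,[[.5274,.0635,.122]]))
cv2.imwrite('pics/m11.png',a)
```

```text
[0.52707316 0.06845492 0.2015814 ] [-3.14128482e+00  1.96208730e-04  3.62679000e-01] 2.786291996168269
[0.50992397 0.2308123  0.146     ] [0.5027156 0.3686625 0.146    ]
[[321.81382268 207.79271768]]
```

View pics/m11.png

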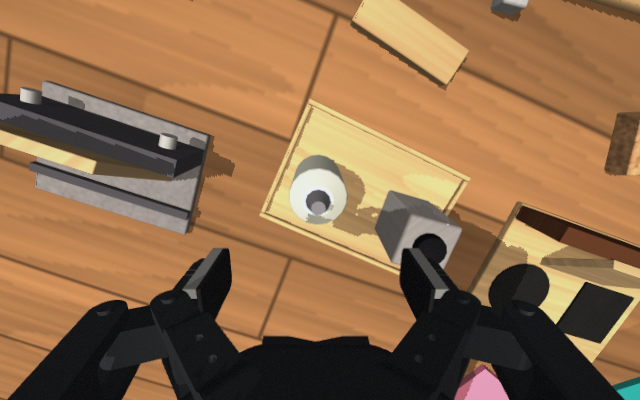

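The bottle tip is at (318,204), near the prediction, and the tin is upright beside it. The board's centre computes to y = 0.300, against 0.293 for the stand. I grasp the bottle.

Request:
arm_command:
  plan:
    - [[1, 0, 3, 30, 0], [1, 0, 0, 40, 0], [1, 0, 0, 40, 0], [1, 0, 0, 30, 0], [1, 0, 0, 0, 0]]
  grip_force: 30

```text
clock: 30.2
ee_pos: [0.5226, 0.0653, 0.0571]
tool_rot: [-3.138, 0.01, 0.361]
contact_force: [-0.9, -0.2, -0.5]
grip_width: 0.0853
finger_force: 0.0
```

Request:
arm_command:
  plan:
    - [[0.4, 0, 0, 0, 0], [0.4, 0, 0, 0, 0], [0.4, 0, 0, 0, 0], [0.4, 0, 0, 0, 0], [0.4, 0, 0, 0, 0]]

```text
clock: 30.7
ee_pos: [0.5302, 0.0653, 0.0639]
tool_rot: [3.141, -0.005, 0.36]
contact_force: [-1.5, 1.3, 7.6]
grip_width: 0.0525
finger_force: 31.5
```

Request:
arm_command:
  plan:
    - [[0.4, 0, 0, 0, 0], [0.4, 0, 0, -10, 0], [0.4, 0, 0, -30, 0], [0.4, 0, 0, -40, 0], [0.4, 0, 0, -40, 0]]

```text
clock: 31.2
ee_pos: [0.5274, 0.0648, 0.1828]
tool_rot: [3.142, 0.001, 0.36]
contact_force: [0.8, 0.7, -1.7]
grip_width: 0.0532
finger_force: 32.2
```

Request:
arm_command:
  plan:
    - [[0.4, 0, 0, -20, 0], [0.4, 0, 0, 0, 0], [0.4, 0, 0, 0, 0]]

```text
clock: 31.5
ee_pos: [0.528, 0.0649, 0.2014]
tool_rot: [3.141, -0.0, 0.36]
contact_force: [0.2, -0.6, -2.2]
grip_width: 0.0532
finger_force: 32.2
```

Request:
arm_command:
  plan:
    - [[0.4, -10, 18, 0, 0], [0.4, -20, 35, 0, 0], [0.4, -22, 38, 0, 0], [0.4, -22, 38, 0, 0], [0.4, -22, 38, 0, 0]]

```text
clock: 32.0
ee_pos: [0.4948, -0.1259, 0.1987]
tool_rot: [-3.139, 0.003, 0.36]
contact_force: [1.0, -0.7, -1.0]
grip_width: 0.0528
finger_force: 32.2
```

Request:
arm_command:
  plan:
    - [[0.4, -22, 38, 0, 0], [0.4, -22, 38, 0, 0], [0.4, -14, 28, 0, 0], [0.4, 0, 0, 0, 0], [0.4, 0, 0, 0, 0]]

```text
clock: 32.5
ee_pos: [0.4778, -0.2425, 0.199]
tool_rot: [-3.137, 0.002, 0.358]
contact_force: [0.6, -0.0, -1.8]
grip_width: 0.0525
finger_force: 32.3
```

Request:
arm_command:
  plan:
    - [[0.4, 0, 0, 30, 0], [0.4, 0, 0, 40, 0], [0.4, 0, 0, 30, 0], [0.4, 0, 0, 15, 0], [0.4, 0, 0, 8, 0]]

```text
clock: 33.0
ee_pos: [0.4772, -0.2398, 0.0752]
tool_rot: [-3.136, 0.003, 0.362]
contact_force: [-0.6, -0.2, -1.0]
grip_width: 0.053
finger_force: 32.3
```

Request:
arm_command:
  plan:
    - [[0.4, 0, 0, 2, 0], [0.4, 0, 0, 0, 0], [0.4, 0, 0, 0, 0], [0.4, 0, 0, 0, 0]]

```text
clock: 33.4
ee_pos: [0.4803, -0.2434, 0.0775]
tool_rot: [3.14, -0.001, 0.36]
contact_force: [-0.5, -0.1, -1.1]
grip_width: 0.0531
finger_force: 32.3
```

Request:
arm_command:
  plan:
    - [[0.4, 0, 0, 2, 0], [0.4, 0, 0, 1, 0], [0.4, 0, 0, 0, 0], [0.4, 0, 0, 0, 0]]

```text
clock: 33.8
ee_pos: [0.4798, -0.2432, 0.0739]
tool_rot: [3.141, -0.001, 0.36]
contact_force: [-0.1, 1.0, 3.6]
grip_width: 0.0527
finger_force: 32.7
```

Request:
arm_command:
  plan:
    - [[0.4, 0, 0, 1, 0], [0.4, 0, 0, 1, 0], [0.4, 0, 0, 0, 0], [0.4, 0, 0, 0, 0]]

```text
clock: 34.2
ee_pos: [0.4802, -0.2431, 0.0738]
tool_rot: [3.141, -0.001, 0.36]
contact_force: [-4.6, 3.8, 15.3]
grip_width: 0.0531
finger_force: 33.6
```

Request:
arm_command:
  plan:
    - [[0.4, 0, 0, 1, 0], [0.4, 0, 0, 0, 0], [0.4, 0, 0, 0, 0]]

```text
clock: 34.5
ee_pos: [0.4803, -0.2431, 0.0738]
tool_rot: [3.14, -0.002, 0.36]
contact_force: [-6.1, 4.8, 21.0]
grip_width: 0.0528
finger_force: 34.1
```

It is seated but overpressed, so I back off 3 mm, release and go back for the tin.

Request:
arm_command:
  plan:
    - [[0.4, 0, 0, -3, 0], [0.4, 0, 0, 0, 0], [1, 0, 0, 0, 0], [1, 0, 0, 0, 0], [1, 0, 0, 0, 0]]

```text
clock: 35.0
ee_pos: [0.4791, -0.2427, 0.0727]
tool_rot: [-3.141, 0.001, 0.36]
contact_force: [0.0, -0.4, 0.7]
grip_width: 0.0853
finger_force: 0.0
```

Request:
arm_command:
  plan:
    - [[1, 0, 0, 0, 0], [1, 0, 0, -20, 0], [1, 0, 0, -40, 0], [1, 0, 0, -40, 0], [1, 0, 0, -27, 0]]

```text
clock: 35.5
ee_pos: [0.4803, -0.2435, 0.203]
tool_rot: [3.139, -0.002, 0.36]
contact_force: [0.2, -1.1, 0.5]
grip_width: 0.0852
finger_force: 0.0
```

Request:
arm_command:
  plan:
    - [[1, 0, 0, 0, 0.13], [1, 0, 0, 0, 0.13], [1, 10, -30, 0, 0], [1, 13, -40, 0, 0], [1, 13, -40, 0, 0]]

```text
clock: 36.0
ee_pos: [0.5044, -0.1291, 0.2002]
tool_rot: [-3.141, -0.0, 0.098]
contact_force: [0.1, 0.5, 0.7]
grip_width: 0.0852
finger_force: 0.0
```

Request:
arm_command:
  plan:
    - [[1, 13, -40, 0, 0], [1, 10, -40, 0, 0], [1, 0, 0, 0, 0], [1, 0, 0, 0, 0], [1, 0, 0, 0, 0]]

```text
clock: 36.5
ee_pos: [0.5191, -0.0487, 0.2002]
tool_rot: [3.141, 0.0, 0.099]
contact_force: [0.3, 0.3, 0.4]
grip_width: 0.0856
finger_force: 0.0
```

Run:
```python
from h import *
s=read_state(); print(s['ee_pos'],s['tool_rot'],s['qpos'][5])
R=Ro.from_euler('xyz',s['tool_rot']).as_matrix()
print(1000*R.T@(np.array([.520,-.048,.0635])-s['ee_pos']))
```

```text
[ 0.51908644 -0.04870152  0.20019598] [3.14116230e+00 2.56388747e-04 9.91770136e-02] 2.8251117323385535
[  1.013579    -0.66644421 136.69544624]
```

Request:
arm_command:
  plan:
    - [[1, 1, 0, 30, 0], [1, 0, 0, 40, 0], [1, 0, 0, 40, 0], [1, 0, 0, 28, 0], [1, 0, 0, 0, 0]]
  grip_force: 35

```text
clock: 37.0
ee_pos: [0.5157, -0.0485, 0.0581]
tool_rot: [-3.139, 0.009, 0.097]
contact_force: [0.6, 0.8, -0.0]
grip_width: 0.0854
finger_force: 0.0
```

Request:
arm_command:
  plan:
    - [[0.4, 0, 0, 0, 0], [0.4, 0, 0, 0, 0], [0.4, 0, 0, 0, 0], [0.4, 0, 0, 0, 0], [0.4, 0, 0, 0, 0]]

```text
clock: 37.5
ee_pos: [0.5225, -0.0486, 0.0646]
tool_rot: [3.139, -0.005, 0.1]
contact_force: [-0.4, -0.5, 6.1]
grip_width: 0.0535
finger_force: 37.7
```

Request:
arm_command:
  plan:
    - [[0.4, 0, 0, 0, 0], [0.4, 0, 0, -10, 0], [0.4, 0, 0, -35, 0], [0.4, 0, 0, -40, 0], [0.4, 0, 0, -40, 0]]

```text
clock: 38.0
ee_pos: [0.5189, -0.0474, 0.1883]
tool_rot: [-3.141, 0.002, 0.1]
contact_force: [1.2, 0.0, -1.4]
grip_width: 0.0535
finger_force: 37.9
```

Request:
arm_command:
  plan:
    - [[0.4, 0, 0, -40, 0], [0.4, 0, 0, 0, 0], [0.4, 0, 0, 0, 0], [0.4, 0, 0, 0, 0]]

```text
clock: 38.4
ee_pos: [0.5187, -0.0475, 0.2259]
tool_rot: [-3.141, 0.003, 0.1]
contact_force: [0.0, 0.2, -2.0]
grip_width: 0.0537
finger_force: 37.9
```

Request:
arm_command:
  plan:
    - [[0.4, -8, 20, 0, 0], [0.4, -10, 40, 0, 0], [0.4, -10, 42, 0, 0], [0.4, -10, 42, 0, 0], [0.4, -10, 42, 0, 0]]

```text
clock: 38.9
ee_pos: [0.489, -0.2382, 0.2248]
tool_rot: [-3.138, 0.004, 0.1]
contact_force: [1.4, 1.0, -2.7]
grip_width: 0.0537
finger_force: 38.0
```

Request:
arm_command:
  plan:
    - [[0.4, -8, 42, 0, 0], [0.4, -7, 42, 0, 0], [0.4, -5, 28, 0, 0], [0.4, 0, 15, 0, 0], [0.4, 0, 0, 0, 0]]

```text
clock: 39.4
ee_pos: [0.483, -0.367, 0.2252]
tool_rot: [-3.139, 0.002, 0.098]
contact_force: [0.6, 0.6, -1.4]
grip_width: 0.0536
finger_force: 37.9
```

Request:
arm_command:
  plan:
    - [[0.4, 0, 0, 0, 0], [0.4, 0, 0, 30, 0], [0.4, 0, 0, 40, 0], [0.4, 0, 0, 30, 0], [0.4, 0, 0, 0, 0]]

```text
clock: 39.9
ee_pos: [0.4803, -0.3608, 0.1219]
tool_rot: [-3.132, 0.008, 0.102]
contact_force: [-1.7, 0.3, -2.5]
grip_width: 0.0538
finger_force: 38.0
```

Run:
```python
from h import *
s=read_state(); print(s['ee_pos'],s['tool_rot'],s['contact_force'])
b=snap('side','sd12.png')
cv2.imwrite('pics/m12.png',cv2.resize(b[170:280,310:442],(720,600),interpolation=cv2.INTER_CUBIC))
```

```text
[ 0.48025193 -0.36075025  0.12193458] [-3.13206828  0.00772026  0.10188162] [-1.69902223  0.30731666 -2.48879548]
```

View pics/m12.png

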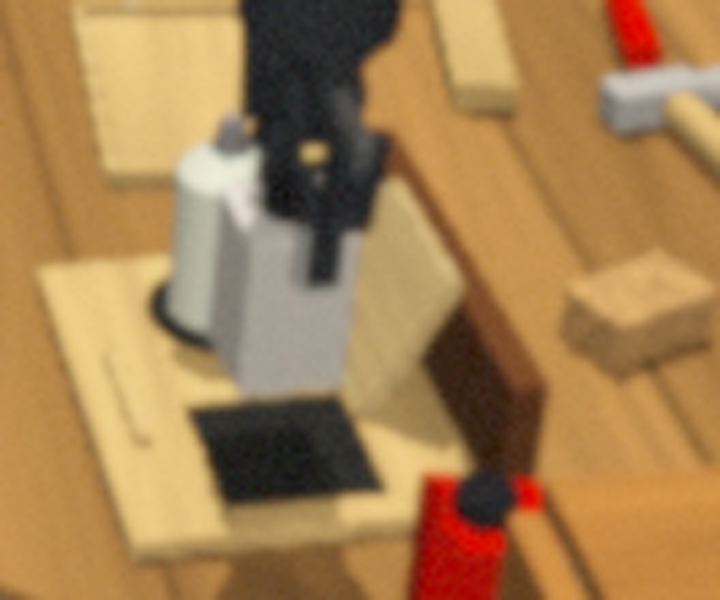

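The tin hangs upright above the square mat, clear of the short board, and the bottle stands on the round mat. I lower the tin.

Request:
arm_command:
  plan:
    - [[0.4, 0, 0, 20, 0], [0.4, 0, 0, 18, 0], [0.4, 0, 0, 8, 0], [0.4, 0, 0, 0, 0], [0.4, 0, 0, 0, 0]]

```text
clock: 40.45
ee_pos: [0.4846, -0.3666, 0.0829]
tool_rot: [3.14, -0.002, 0.1]
contact_force: [0.5, -0.1, -1.3]
grip_width: 0.0538
finger_force: 38.0
```

Request:
arm_command:
  plan:
    - [[0.4, 0, 0, 2, 0], [0.4, 0, 0, 0, 0], [0.4, 0, 0, 0, 0]]

```text
clock: 40.75
ee_pos: [0.484, -0.3664, 0.0799]
tool_rot: [3.141, -0.001, 0.1]
contact_force: [-0.0, -0.6, -1.7]
grip_width: 0.0536
finger_force: 38.0
```

Request:
arm_command:
  plan:
    - [[0.4, 0, 0, 3, 0], [0.4, 0, 0, 0, 0], [0.4, 0, 0, 0, 0]]

```text
clock: 41.05
ee_pos: [0.4835, -0.366, 0.0761]
tool_rot: [-3.141, 0.0, 0.1]
contact_force: [0.6, -0.3, -2.8]
grip_width: 0.0535
finger_force: 38.0
```

Request:
arm_command:
  plan:
    - [[0.4, 0, 0, 1, 0], [0.4, 0, 0, 1, 0], [0.4, 0, 0, 0, 0], [0.4, 0, 0, 0, 0]]

```text
clock: 41.45
ee_pos: [0.4838, -0.3662, 0.0748]
tool_rot: [3.141, -0.0, 0.1]
contact_force: [-1.8, 0.3, 4.4]
grip_width: 0.0534
finger_force: 38.4
```

Contact. I release, rise, back away from the rack and look.

Request:
arm_command:
  plan:
    - [[0.4, 0, 0, -1, 0], [1, 0, 0, 0, 0], [1, 0, 0, 0, 0], [1, 0, 0, 0, 0], [1, 0, 0, 0, 0]]

```text
clock: 41.95
ee_pos: [0.4838, -0.3662, 0.0753]
tool_rot: [3.141, -0.0, 0.1]
contact_force: [-0.3, 0.2, -0.3]
grip_width: 0.0857
finger_force: 0.0
```

Request:
arm_command:
  plan:
    - [[1, 0, 0, -20, 0], [1, 0, 0, -40, 0], [1, 0, 0, -40, 0], [1, 0, 0, -40, 0], [1, 0, 0, 0, 0]]

```text
clock: 42.45
ee_pos: [0.487, -0.3692, 0.2227]
tool_rot: [3.132, -0.009, 0.1]
contact_force: [0.3, -0.6, 1.0]
grip_width: 0.0855
finger_force: 0.0
```

Run:
```python
from h import *
s=read_state(); print(s['clock'],s['ee_pos'],s['contact_force'])
W=cam('wrist');a=snap('wrist','w13.png');c=snap('scene','s13.png')
print(proj(W,[[.4826,-.366,.116],[.479,-.243,.132]]))
cv2.imwrite('pics/m13.png',np.vstack([cv2.resize(a,(480,300)),cv2.resize(c[240:360,310:502],(480,300),interpolation=cv2.INTER_CUBIC)]))
```

```text
42.45 [ 0.4870465  -0.36916807  0.22273003] [ 0.34763228 -0.57926813  1.04133941]
[[310.84794741 201.79071743]
 [165.64075586 197.97790589]]
```

View pics/m13.png

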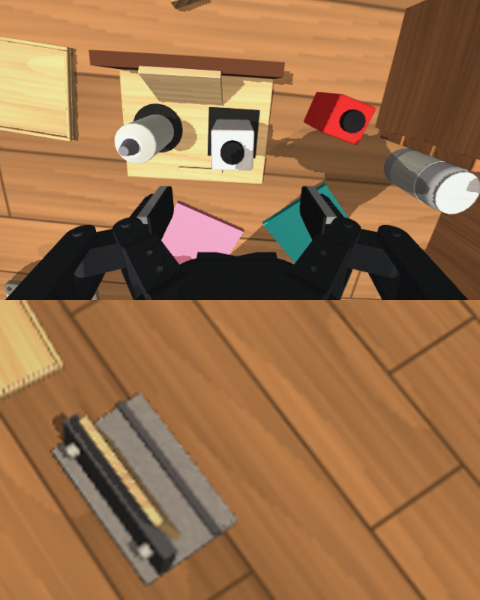

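The tin cap at (309,203) and bottle tip at (168,197) full-scale match the mat-centre predictions within 3 px. Both boards lean as they should, so I hand in.

Request:
arm_command:
  plan:
    - [[1, 0, 0, 0, 0], [1, 0, 0, 0, 0], [1, 0, 0, 0, 0], [1, 0, 0, 0, 0], [1, 0, 0, 0, 0]]

```text
clock: 43.05
ee_pos: [0.4835, -0.3659, 0.2147]
tool_rot: [-3.141, 0.001, 0.1]
contact_force: [0.1, -0.1, -0.3]
grip_width: 0.0855
finger_force: 0.0
```

```bash
python3 -c "
from plant import *
print(hand_in())"
```

```text
the job is handed in; nothing more can be done
None
```

The job is handed in at about 43 s on the robot's clock, with no verdict returned: the tall board leans on the stand's fence about 7 mm off centre by my measurement, the bottle and tin stand on their own mats, and the short board still leans in the rack.

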